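# Find the loose stopper by feel and set it aside

## Robot

A 6-joint arm with a two-finger parallel gripper is mounted at the origin on the work surface. World frame = base frame: x ahead of the robot, y to its left, z up, the work surface at z = 0. Lengths are in m, angles in rad, forces in N, time in s.
With the tool pointing down it reaches from about 0.325 to 0.775 m from the base axis. Payload 9.3 kg.
Tool frame: the origin (TCP) lies midway between the tips of the shut fingers; the grasp point (between the pads) lies 19 mm behind it (hold_point_z is the distance from the TCP to the grasp point, in m); z points along the fingers, y is the line along which they close (so a half turn about z gives the same grasp; the last joint's range is limited). The gripper opens to 85 mm and grips with 20 to 120 N. Pads are 22 mm wide; open, the fingers measure 114 mm over their backs; the gripper's body (76 mm by 85 mm) begins 54 mm behind the grasp point. The pads swing forward as they close: fully open they stand 13 mm farther back than shut.
Start: joints at [0.955, 0.259, 0.021, 1.334, 0, 1.418], TCP at [0.246, 0.492, 0.231] pointing down, gripper open.
Joint ranges: [-3.04, 3.04], [-0.91, 1.82], [-1.04, 1.36], [-1.92, 1.95], [-1.52, 1.45], [-3.14, 3.14]. Speed limits (rad/s): [2.22, 2.22, 2.79, 3.14, 3.14, 3.14].

## Interface

Orientations are given as a rotation vector (axis times angle).
In Python, from workcell import * gives the robot as it stands.
- The arm moves only by the tool apply_moves, never from a script. Its argument "steps" is a list of rows, each an object with "gripper": the opening, from -1 (shut) to 1 (fully open); "travel": the shift along the tool's x, y, z each as a share of 0.05 m, from -1 to 1, a list of three; "dr": the turn, a rotation vector about the tool's x, y, z each as a share of 4 degrees, from -1 to 1, a list of three. A call has 1 to 20 rows; each row shifts and turns the commanded pose from where the row before left it, along the tool's axes as they then stand; what a row does not reach is not made up. A row lasts 1/8 s, in which the tool goes at most 62.5 mm and 10.7 degrees, less where a joint would pass 70% of its speed; a pose out of reach is approached as far as the arm can. A call with a number of a shift or a turn outside -1 to 1 is refused whole. A call with a gripper value outside its range is refused whole. The fingers move at their own pace and stop on an object; "grip_force" is the grip in N (left out, the last holds). Time passes only in rows, so rows that do not move let the fingers close. It gives the time, the measured TCP pose, the force, the opening and the grip force at its end, in the units of the state.
- read_state(): the state, without advancing time (a new reading comes with each control period).
- grab_frame(name): name is "scene" or "top"; returns the picture (420x560x3 uint8, red, green, blue); there is no depth.
- camera_params(name): a dict with "fx", "fy", "cx", "cy" (pixels), "dist_coeffs" ([k1, k2, p1, p2, k3] as OpenCV has them; the pictures are not rectified), "R" (3x3) and "t" (3): a world point X has camera coordinates R X + t. Camera axes: x right, y down, z forward; pixel columns grow to the right and rows downward; lengths in m; the calibration is good to about 2 mm. A picture is of the moment at which its call begins. camera_params takes no time and is no camera call.
- sign_off(): hands the job in; it is judged then, once.
The state is a dict: "clock": time; "joint_pos": joint angles; "qd": joint speeds; "tau": joint torques, N m; "position": TCP position; "orientation": TCP orientation; "ft_force": force on the tool from outside, world axes, zero at the start; "ft_torque": the same for the moment, N m; "grip_width": finger opening in m; "gripper_force": force on a finger pad.
Only numpy, scipy, OpenCV 4.12 (cv2) and the standard library are available. Lean on these libraries where they do the work, as an engineer would, in place of code of your own. Each camera call takes 0.05 s, during which the arm holds its last target. There are 200 camera calls.

## Task

One of the four stoppered sample bottles in the white rack has a stopper that is loose in its neck, though all look alike. Find it by gently wiggling the stoppers from side to side where they sit, and once you have felt its play lift that one out and stand it in the empty hole of the wooden reject stand, seated down on its flange. Leave the three tight stoppers fully seated, do not shove the bottles far over, and leave everything else on the bench where it is.

Things in the scene. Friction and masses are not known exactly. Their poses are not given: they have to be found in the camera images.
- rack: White plastic rack, fixed, 214 x 214 mm, rails 66 mm high; origin: centre of its underside. Four equal glass bottles (64 mm diameter, neck 41 mm) stand in it 100 mm apart at x, y = +-50 mm in its frame, each closed by a stopper; neck tops are 164 mm above the bench. All look alike; at which place the one loose stopper sits differs each time. Bottles cannot be taken out.
- place_1 (a point): Fixed point of the rack at the nominal middle of the knob at this place (rack frame x -50, y +50 mm); the real stopper may stand up to 4 mm aside in x and y. Stopper (50 to 70 g): round grip knob 22 mm diameter, 38 mm high (19 mm above to 19 below this point), under it a flange 37 mm diameter, 6 mm thick, resting on the neck and hiding the joint, and a plug 17 mm diameter, 24 mm long.
- place_2 (a point): Fixed point of the rack at the nominal middle of the knob at this place (rack frame x -50, y -50 mm); the real stopper may stand up to 4 mm aside in x and y. Each bottle stands in a rubber seat: pushed sideways at the knob it leans 0.4 to 0.5 mm per newton and springs back. A tight stopper has no play: it and its bottle lean as one.
- place_3 (a point): Fixed point of the rack at the nominal middle of the knob at this place (rack frame x +50, y +50 mm); the real stopper may stand up to 4 mm aside in x and y. The one loose stopper slides about 3 mm to each side of centre in its neck (greased, under 2 N unless pressed down hard), then takes the bottle along; it lifts out freely.
- place_4 (a point): Fixed point of the rack at the nominal middle of the knob at this place (rack frame x +50, y -50 mm); the real stopper may stand up to 4 mm aside in x and y. Tight stoppers are unseated when pulled up with more than about 4 N. All four knobs are at the same height; none has anything else within 60 mm of it at that height.
- stand: Reject stand: a wooden block fixed to the bench, 70 x 160 x 40 mm (x, y, z), origin at the centre of its underside, with two round holes 26 mm wide (rim chamfered 2 mm) and 32 mm deep in its top, at y = +45 and y = -45 mm. The one at y = -45 mm already holds an old stopper.
- free_hole (a point): Centre of the mouth of the stand's empty hole, level with the block's top (40 mm above the bench). A stopper stood in it rests with the flange's underside on the block.
- old_stopper: The loose stopper already in the stand's other hole, of the same shape and size as those on the bottles; origin on its axis at the flange's underside. Bystander.
- spatula: Steel spatula lying flat, 142 mm long, up to 16 mm wide, 6 mm high, origin near its middle, underside. Bystander.
- beaker: Small glass beaker, 52 mm diameter, 70 mm high, origin at its underside. Bystander, near the stand.
- petri_dish: Shut petri dish, 62 mm diameter, 16 mm high, origin at its underside. Bystander, near the stand.
There are look-alikes about, which are no part of the job. What is meant by the stand is not grey, and is the larger of those in its own colour.

How it is judged:
On the way, in this order (a step that is already met when the one before it is completed fails the run):
1. the loose stopper is wiggled: shifted at least 1.5 mm sideways while still seated in its neck (distance of stopper_a_c1 from where it was at the start of the episode above 0.0015 m and height (world z) of stopper_a_c1 below 0.1705 m), for 0.02 s.
2. the loose stopper is lifted clear of its bottle (height (world z) of stopper_a_c1 above 0.195 m), for 0.1 s.
At the end, for the whole second after the job is handed in: The loose stopper stands upright (within 0.1 rad) in the stand's empty hole, its axis within 7 mm of the hole's centre and its flange down on the block (within 3.5 mm); the three tight stoppers are seated in their bottles (not raised by 3.5 mm) (horizontal distance between stopper_a_c1 and free_hole below 0.007 m and height (world z) of stopper_a_c1 between 0.0395 and 0.0465 m and angle between stopper_a_c1's own z axis and vertical below 0.1 rad and height (world z) of each of stopper_b_c1, stopper_c_c1, stopper_d_c1 below 0.1705 m); the robot touches nothing.
It fails at once if a tight stopper is pulled up by more than 3.5 mm (height (world z) of any of stopper_b_c1, stopper_c_c1, stopper_d_c1 above 0.1705 m).
It fails at once if a bottle is shoved over: leaned by more than 0.05 rad (about 9 mm at the knob, about 22 N) (angle between any of bottle_a_c0, bottle_b_c0, bottle_c_c0, bottle_d_c0's own z axis and vertical above 0.05 rad).
It fails at once if a bystander is moved by more than 20 mm (distance of any of old_stopper, spatula, beaker, petri_dish, amber_bottle_c0, plastic_bottle_c0, timer_c0 from where it was at the start of the episode above 0.02 m).
It also fails if it takes over 69 s, if anything falls off the work surface, if the arm or the gripper's body presses on something with over 40 N, if the wrist force passes 120 N, or if a joint passes its speed limit or range.

## Working session

There is one attempt and no reset: what is moved stays moved. The work goes in short steps, Python scripts to look and compute and a tool call to move; the robot and the scene stay as the last step left them, time stands still between calls to the robot, and variables do not carry over. Pictures are saved under pics/ and viewed, at most 10 in all, crops included, and the job is handed in when it is done.

Besides the shell and the picture viewer there is one more tool, called after "Call:" as name([rows], argument=value, ...), one row to a line, values as JSON. apply_moves: Moves the arm, as the interface text tells. Its arguments: {"type":"object","properties":{"steps":{"type":"array"},"grip_force":{"type":"number"}},"required":["steps"]}

```bash
mkdir -p pics
python3 - <<'E'
from workcell import *
import cv2
for n in("scene","top"):
    cv2.imwrite(f"pics/{n}0.png",cv2.resize(grab_frame(n)[:,:,::-1],(800,600),interpolation=cv2.INTER_CUBIC))
    print(n,camera_params(n))
s=read_state();print(s)
E
```

```text
scene {'fx': 530.0373612783415, 'fy': 530.0373612783415, 'cx': 284.91062259882096, 'cy': 210.60687737741338, 'dist_coeffs': array([-0.08799879,  0.        ,  0.        ,  0.        ,  0.        ]), 'R': array([[ 0.82640744,  0.56288309, -0.01460682],
       [ 0.37447398, -0.56879388, -0.73228598],
       [-0.42049967,  0.59969671, -0.68084057]]), 't': array([-0.47047468, -0.08776645,  1.26886485])}
top {'fx': 386.1305693285173, 'fy': 386.1305693285173, 'cx': 281.632904576632, 'cy': 203.61912553429187, 'dist_coeffs': array([-0.09670948,  0.        ,  0.        ,  0.        ,  0.        ]), 'R': array([[-0.01743638, -0.99981108, -0.00858879],
       [-0.99390157,  0.0182675 , -0.10874724],
       [ 0.1088836 ,  0.00664025, -0.99403233]]), 't': array([0.08433486, 0.54731892, 0.86680537])}
{'clock': 0.1, 'joint_pos': array([ 9.55381726e-01,  2.59143262e-01,  2.08451620e-02,  1.33364876e+00,
       -1.36471420e-05,  1.41822857e+00]), 'qd': array([ 0.0010488 , -0.00147282,  0.00136006, -0.00108697, -0.0002493 ,
        0.00019287]), 'tau': array([ 4.60805342e-03, -5.56690872e+01,  3.45072269e+01,  1.15175339e-02,
       -2.16124072e-04,  1.58331017e-05]), 'position': array([0.24543246, 0.49194768, 0.23072555]), 'orientation': array([-7.20469771e-01, -3.05743298e+00,  1.68344718e-03]), 'ft_force': array([0.17035099, 0.3307587 , 0.73060586]), 'ft_torque': array([-0.01493591, -0.02031323,  0.03539741]), 'gripper_force': 0.0, 'grip_width': 0.08569275950646114}
```

View pics/scene0.png

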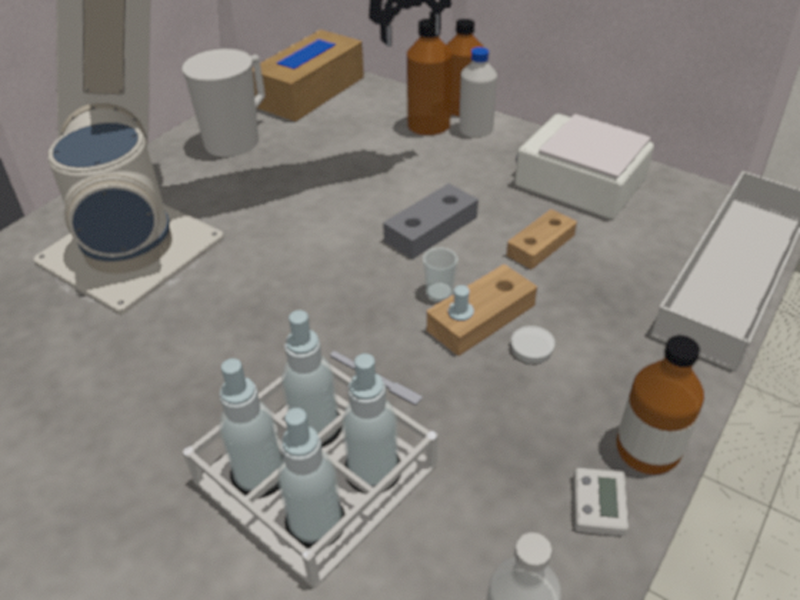

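View pics/top0.png

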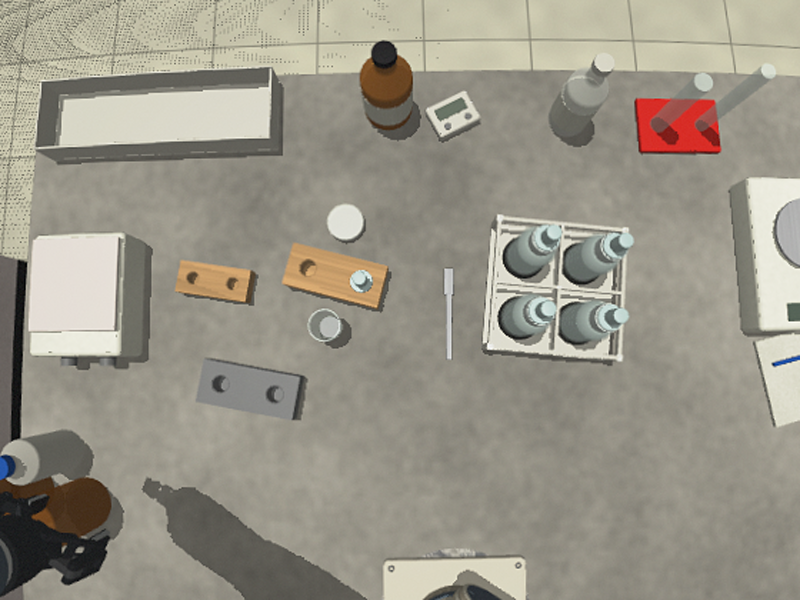

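The scene picture shows the knob tops at about (232,367), (299,320), (365,362) and (296,417), and the stand's free hole at (505,286). In the top picture the knobs are at about (551,232), (625,240), (547,310) and (620,316), and the free hole at (308,268). Next I enlarge these areas.

Run:
```python
from workcell import *
import cv2,numpy as np
t=grab_frame("top")[:,:,::-1];s=grab_frame("scene")[:,:,::-1]
a=t[150:240,340:450]; b=t[160:220,195:275]; c=s[215:320,140:290]; d=s[180:250,290:385]
W=np.zeros((600,800,3),np.uint8)
def put(im,x,y,k):
    r=cv2.resize(im,None,fx=k,fy=k,interpolation=cv2.INTER_CUBIC);W[y:y+r.shape[0],x:x+r.shape[1]]=r[:600-y,:800-x]
put(a,0,0,4);put(b,450,0,4);put(c,0,365,2);put(d,450,300,3)
cv2.imwrite("pics/c1.png",W)
```

```text
(no output)
```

View pics/c1.png

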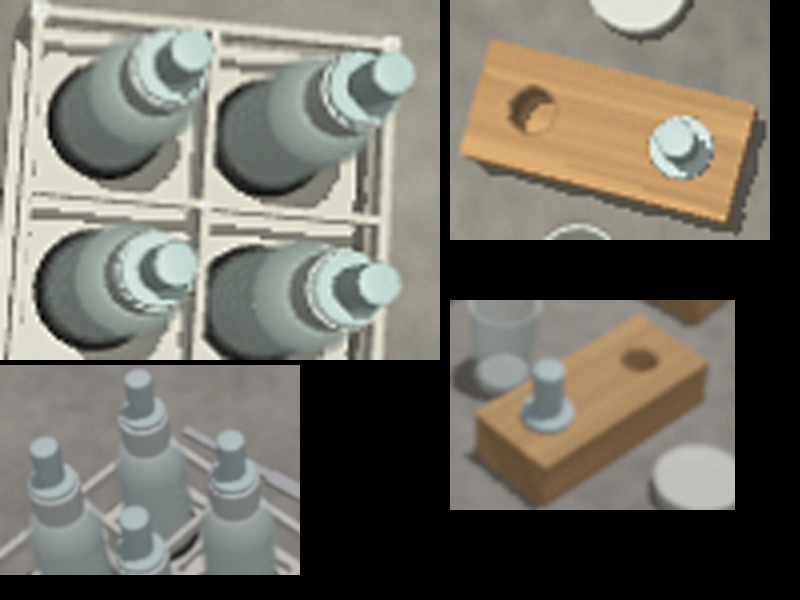

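The enlarged crops show top-view knob tops at crop (192,49), (393,73), (176,262) and (378,283), the free hole at (532,110) and the block corners. In the scene crop the knob tops are at (43,445), (138,377), (230,440) and (133,516), and the hole is at (641,360).

```bash
cat > h.py <<'E'
from workcell import *
import cv2,numpy as np
from scipy.spatial.transform import Rotation as Ro
def px2w(n,uv,z):
    p=camera_params(n);K=np.array([[p['fx'],0,p['cx']],[0,p['fy'],p['cy']],[0,0,1]])
    q=cv2.undistortPoints(np.array(uv,float).reshape(-1,1,2),K,p['dist_coeffs'])[:,0]
    d=np.c_[q,np.ones(len(q))]@p['R'];o=-p['R'].T@p['t']
    return (o+d*((z-o[2])/d[:,2])[:,None])[:,:2]
def crop(pts,x,y,k,ox,oy): return (np.array(pts,float)-[x,y]+.5)/k-.5+[ox,oy]
E
python3 - <<'E'
from h import *
np.set_printoptions(precision=4,suppress=True)
k=px2w("top",crop([(192,49),(393,73),(176,262),(378,283)],0,0,4,340,150),.208);print(k)
print(px2w("scene",crop([(43,445),(138,377),(230,440),(133,516)],0,365,2,140,215),.208))
print("hole",px2w("top",crop([(532,110)],450,0,4,195,160),.04),px2w("scene",crop([(641,360)],450,300,3,290,180),.04))
print("old",px2w("top",crop([(680,138)],450,0,4,195,160),.084))
c=px2w("top",crop([(492,40),(755,103),(727,222),(460,155)],450,0,4,195,160),.04);print(c,c.mean(0))
s=read_state();print(Ro.from_rotvec(s['orientation']).as_matrix())
E
```

```text
[[ 0.6051 -0.1288]
 [ 0.5923 -0.2255]
 [ 0.5042 -0.1162]
 [ 0.4924 -0.2119]]
[[ 0.4937 -0.2136]
 [ 0.5059 -0.1174]
 [ 0.6079 -0.1315]
 [ 0.5943 -0.2274]]
hole [[0.589 0.228]] [[0.5928 0.2255]]
old [[0.565  0.1385]]
[[0.6308 0.2517]
 [0.5905 0.0986]
 [0.5219 0.1156]
 [0.5635 0.27  ]] [0.5767 0.184 ]
[[-0.8948  0.4465 -0.0005]
 [ 0.4465  0.8948 -0.0007]
 [ 0.0001 -0.0008 -1.    ]]
```

Call:
apply_moves([
  {"gripper": 1,"travel": [0,0,-0.8],"dr": [0,0,-0.95]},
  {"gripper": 1,"travel": [0,0,0],"dr": [0,0,-0.95]},
  {"gripper": 1,"travel": [0,0,0],"dr": [0,0,-0.95]},
  {"gripper": 1,"travel": [0,0,0],"dr": [0,0,-0.95]},
  {"gripper": 1,"travel": [0,0,0],"dr": [0,0,-0.95]},
  {"gripper": 1,"travel": [0,0,0],"dr": [0,0,-0.95]},
  {"gripper": 1,"travel": [0,0,0],"dr": [0,0,-0.95]},
  {"gripper": 1,"travel": [-0.73,-0.83,0],"dr": [0,0,0]},
  {"gripper": 1,"travel": [-0.73,-0.83,0],"dr": [0,0,0]},
  {"gripper": 1,"travel": [-0.73,-0.83,0],"dr": [0,0,0]},
  {"gripper": 1,"travel": [-0.73,-0.83,0],"dr": [0,0,0]},
  {"gripper": 1,"travel": [-0.73,-0.83,0],"dr": [0,0,0]},
  {"gripper": 1,"travel": [-0.73,-0.83,0],"dr": [0,0,0]},
  {"gripper": 1,"travel": [-0.73,-0.83,0],"dr": [0,0,0]},
])

```text
clock: 1.95
position: [0.5024, 0.2005, 0.2713]
orientation: [-0.002, 3.142, 0.0]
ft_force: [0.3, -0.1, 0.2]
grip_width: 0.0851
gripper_force: 0.0
```

Call:
apply_moves([
  {"gripper": 1,"travel": [-0.05,-0.907,0],"dr": [0,0,0]},
  {"gripper": 1,"travel": [0,-0.907,0],"dr": [0,0,0]},
  {"gripper": 1,"travel": [0,-0.907,0],"dr": [0,0,0]},
  {"gripper": 1,"travel": [0,-0.907,0],"dr": [0,0,0]},
  {"gripper": 1,"travel": [0,-0.907,0],"dr": [0,0,0]},
  {"gripper": 1,"travel": [0,-0.907,0],"dr": [0,0,0]},
  {"gripper": 1,"travel": [0,-0.907,0],"dr": [0,0,0]},
  {"gripper": 1,"travel": [0,0,0],"dr": [0,0,0]},
  {"gripper": 0,"travel": [0,0,0.94],"dr": [0,0,0]},
  {"gripper": -0.2,"travel": [0,0,0.94],"dr": [0,0,0]},
  {"gripper": -0.2,"travel": [0,0,0],"dr": [0,0,0]},
  {"gripper": -0.2,"travel": [0,0,0],"dr": [0,0,0]},
], grip_force=20)

```text
clock: 3.45
position: [0.5052, -0.1152, 0.179]
orientation: [-0.003, 3.14, -0.001]
ft_force: [0.6, 0.1, 1.4]
grip_width: 0.0344
gripper_force: 0.0
```

Run:
```python
from h import *
t=grab_frame("top")[100:280,330:510,::-1];s=grab_frame("scene")[180:360,110:290,::-1]
cv2.imwrite("pics/g1.png",cv2.resize(np.hstack([s,t]),(800,400),interpolation=cv2.INTER_CUBIC))
```

```text
(no output)
```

View pics/g1.png

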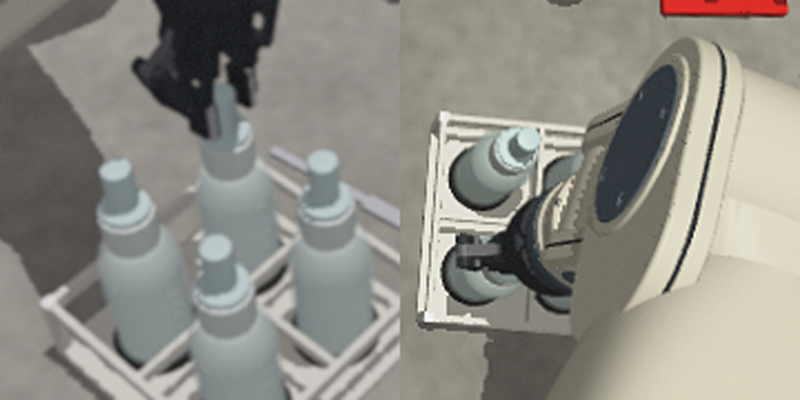

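The picture shows the fingers straddling the knob of place C (left half, about (225,110)). I close on it.

Call:
apply_moves([
  {"gripper": -1,"travel": [0,0,0],"dr": [0,0,0]},
  {"gripper": -1,"travel": [0,0,0],"dr": [0,0,0]},
  {"gripper": -1,"travel": [0,0,0],"dr": [0,0,0]},
], grip_force=20)

```text
clock: 3.92
position: [0.5052, -0.1156, 0.179]
orientation: [-0.002, 3.139, -0.001]
ft_force: [-0.4, 0.2, 6.7]
grip_width: 0.0214
gripper_force: 21.0
```

Call:
apply_moves([
  {"gripper": -1,"travel": [0,0.04,0],"dr": [0,0,0]},
  {"gripper": -1,"travel": [0,0.04,0],"dr": [0,0,0]},
  {"gripper": -1,"travel": [0,0,0],"dr": [0,0,0]},
])

```text
clock: 4.3
position: [0.5053, -0.1122, 0.1789]
orientation: [-0.002, 3.139, -0.004]
ft_force: [-0.8, -3.7, 6.6]
grip_width: 0.0216
gripper_force: 21.1
```

Call:
apply_moves([
  {"gripper": -1,"travel": [0,-0.08,0],"dr": [0,0,0]},
  {"gripper": -1,"travel": [0,-0.08,0],"dr": [0,0,0]},
  {"gripper": -1,"travel": [0,0,0],"dr": [0,0,0]},
])

```text
clock: 4.68
position: [0.5053, -0.1198, 0.179]
orientation: [-0.002, 3.139, -0.001]
ft_force: [-0.1, 0.7, 8.0]
grip_width: 0.021
gripper_force: 21.1
```

Call:
apply_moves([
  {"gripper": -1,"travel": [0,-0.03,0],"dr": [0,0,0]},
  {"gripper": -1,"travel": [0,0,0],"dr": [0,0,0]},
])

```text
clock: 4.92
position: [0.5052, -0.1206, 0.1789]
orientation: [-0.003, 3.138, 0.001]
ft_force: [1.0, 3.6, 8.5]
grip_width: 0.0212
gripper_force: 21.3
```

Call:
apply_moves([
  {"gripper": -1,"travel": [0,0.06,0],"dr": [0,0,0]},
  {"gripper": -1,"travel": [0,0,0],"dr": [0,0,0]},
])

```text
clock: 5.18
position: [0.5053, -0.1182, 0.179]
orientation: [-0.002, 3.139, -0.002]
ft_force: [-0.2, -0.6, 7.0]
grip_width: 0.0212
gripper_force: 21.1
```

Call:
apply_moves([
  {"gripper": -1,"travel": [0,0.06,0],"dr": [0,0,0]},
  {"gripper": -1,"travel": [0,0,0],"dr": [0,0,0]},
])

```text
clock: 5.42
position: [0.5053, -0.1153, 0.179]
orientation: [-0.002, 3.139, -0.002]
ft_force: [0.8, -1.5, 7.4]
grip_width: 0.0214
gripper_force: 21.1
```

Call:
apply_moves([
  {"gripper": -1,"travel": [0,0.05,0],"dr": [0,0,0]},
  {"gripper": -1,"travel": [0,0,0],"dr": [0,0,0]},
])

```text
clock: 5.68
position: [0.5053, -0.1128, 0.1789]
orientation: [-0.002, 3.139, -0.002]
ft_force: [0.3, -0.2, 6.9]
grip_width: 0.0215
gripper_force: 21.0
```

The sideways force stays within about ±1.5 N over roughly 7 mm and only rises at the ends. A tight stopper would show about 15 N over that span, so this one is loose. I centre it and lift.

Call:
apply_moves([
  {"gripper": -1,"travel": [0,-0.074,0],"dr": [0,0,0]},
  {"gripper": -1,"travel": [0,0,0],"dr": [0,0,0]},
  {"gripper": -1,"travel": [0,0,-0.2],"dr": [0,0,0]},
  {"gripper": -1,"travel": [0,0,-0.2],"dr": [0,0,0]},
  {"gripper": -1,"travel": [0,0,-0.3],"dr": [0,0,0]},
  {"gripper": -1,"travel": [0,0,-0.5],"dr": [0,0,0]},
  {"gripper": -1,"travel": [0,0,-0.6],"dr": [0,0,0]},
  {"gripper": -1,"travel": [0,0,0],"dr": [0,0,0]},
], grip_force=40)

```text
clock: 6.68
position: [0.5053, -0.1164, 0.2701]
orientation: [-0.002, 3.138, -0.003]
ft_force: [0.3, 0.1, -0.0]
grip_width: 0.0207
gripper_force: 39.1
```

Call:
apply_moves([
  {"gripper": -1,"travel": [-0.17,0.687,0],"dr": [0,0,0]},
  {"gripper": -1,"travel": [-0.17,0.687,0],"dr": [0,0,0]},
  {"gripper": -1,"travel": [-0.17,0.687,0],"dr": [0,0,0]},
  {"gripper": -1,"travel": [-0.17,0.687,0],"dr": [0,0,0]},
  {"gripper": -1,"travel": [-0.17,0.687,0],"dr": [0,0,0]},
  {"gripper": -1,"travel": [-0.17,0.687,0],"dr": [0,0,0]},
  {"gripper": -1,"travel": [-0.17,0.687,0],"dr": [0,0,0]},
  {"gripper": -1,"travel": [-0.17,0.687,0],"dr": [0,0,0]},
  {"gripper": -1,"travel": [-0.17,0.687,0],"dr": [0,0,0]},
  {"gripper": -1,"travel": [-0.17,0.687,0],"dr": [0,0,0]},
  {"gripper": -1,"travel": [0,0,0],"dr": [0,0,0]},
  {"gripper": -1,"travel": [0,0,0.75],"dr": [0,0,0]},
  {"gripper": -1,"travel": [0,0,0.75],"dr": [0,0,0]},
  {"gripper": -1,"travel": [0,0,0.75],"dr": [0,0,0]},
  {"gripper": -1,"travel": [0,0,0.9],"dr": [0,0,0]},
  {"gripper": -1,"travel": [0,0,0],"dr": [0,0,0]},
  {"gripper": -1,"travel": [0,0,0],"dr": [0,0,0]},
])

```text
clock: 8.8
position: [0.5896, 0.2272, 0.1115]
orientation: [-0.002, 3.14, 0.0]
ft_force: [-0.1, 0.4, 0.3]
grip_width: 0.0206
gripper_force: 39.3
```

Run:
```python
from h import *
s=grab_frame("scene")[130:255,260:400,::-1];t=grab_frame("top")[140:265,175:315,::-1]
cv2.imwrite("pics/g2.png",cv2.resize(np.hstack([s,t]),(784,350),interpolation=cv2.INTER_CUBIC))
```

```text
(no output)
```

View pics/g2.png

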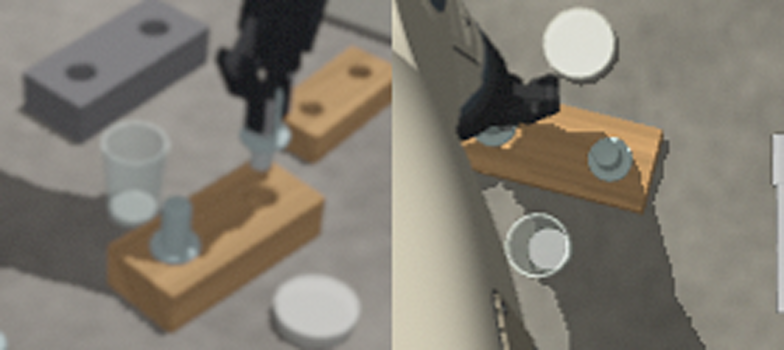

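The scene half shows the plug's end at about (262,163), above the hole at (264,196). I check this numerically.

Run:
```python
from h import *
for z in(.0725,.0745):print(px2w("scene",crop([(262,163)],0,0,2.8,260,130),z))
print(px2w("scene",crop([(264,196)],0,0,2.8,260,130),.04))
```

```text
[[0.59045542 0.22454751]]
[[0.59146832 0.22240776]]
[[0.59397168 0.22618343]]
```

Call:
apply_moves([
  {"gripper": -1,"travel": [-0.03,0,0],"dr": [0,0,0]},
  {"gripper": -1,"travel": [0,0,0.3],"dr": [0,0,0]},
  {"gripper": -1,"travel": [0,0,0.25],"dr": [0,0,0]},
  {"gripper": -1,"travel": [0,0,0.15],"dr": [0,0,0]},
  {"gripper": -1,"travel": [0,0,0.1],"dr": [0,0,0]},
  {"gripper": -1,"travel": [0,0,0],"dr": [0,0,0]},
])

```text
clock: 9.65
position: [0.5903, 0.2275, 0.0693]
orientation: [0.002, -3.141, 0.0]
ft_force: [-0.8, -0.4, -0.4]
grip_width: 0.0207
gripper_force: 39.3
```

Call:
apply_moves([
  {"gripper": -1,"travel": [0,0,0.1],"dr": [0,0,0]},
  {"gripper": -1,"travel": [0,0,0.1],"dr": [0,0,0]},
  {"gripper": -1,"travel": [0,0,0.02],"dr": [0,0,0]},
  {"gripper": -1,"travel": [0,0,0],"dr": [0,0,0]},
])

```text
clock: 10.15
position: [0.5904, 0.2275, 0.0587]
orientation: [0.002, -3.141, 0.0]
ft_force: [0.1, -0.8, -0.7]
grip_width: 0.0212
gripper_force: 39.3
```

Run:
```python
from h import *
s=grab_frame("scene")[150:255,280:400,::-1]
cv2.imwrite("pics/g3.png",cv2.resize(s,(720,630)[0:1]+(600,),interpolation=cv2.INTER_CUBIC))
```

```text
(no output)
```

View pics/g3.png

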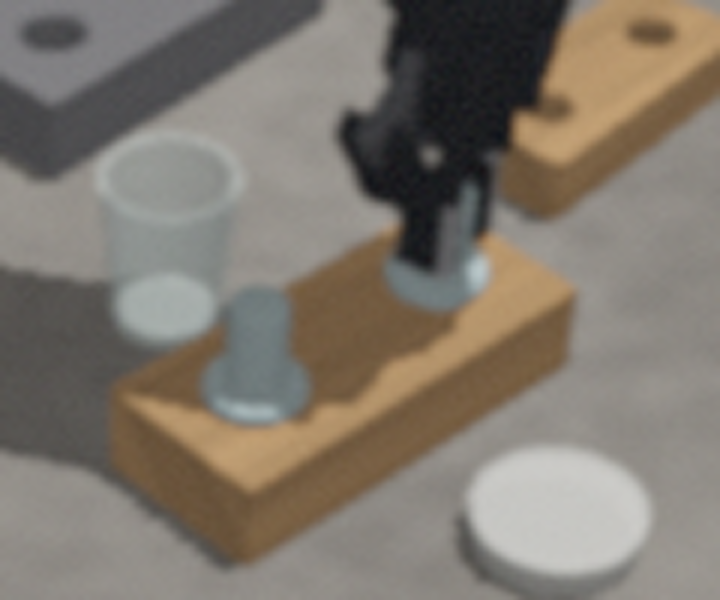

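The flange, at (437,280), is just above the block with the plug in the hole. I lower the last few millimetres until it makes contact.

Call:
apply_moves([
  {"gripper": -1,"travel": [0,0,0.04],"dr": [0,0,0]},
  {"gripper": -1,"travel": [0,0,0.02],"dr": [0,0,0]},
  {"gripper": -1,"travel": [0,0,0],"dr": [0,0,0]},
])

```text
clock: 10.58
position: [0.5904, 0.2275, 0.0557]
orientation: [0.002, -3.141, 0.0]
ft_force: [-0.4, 0.2, -0.4]
grip_width: 0.0207
gripper_force: 39.3
```

Call:
apply_moves([
  {"gripper": -1,"travel": [0,0,0.02],"dr": [0,0,0]},
  {"gripper": -1,"travel": [0,0,0.01],"dr": [0,0,0]},
  {"gripper": -1,"travel": [0,0,0],"dr": [0,0,0]},
])

```text
clock: 10.95
position: [0.5906, 0.2276, 0.0551]
orientation: [-0.002, 3.141, 0.0]
ft_force: [-2.6, -0.1, 5.5]
grip_width: 0.0206
gripper_force: 40.0
```

Contact, at the expected height of 0.055. I release and retreat upward.

Call:
apply_moves([
  {"gripper": -0.3,"travel": [0,0,0],"dr": [0,0,0]},
  {"gripper": -0.1,"travel": [0,0,0],"dr": [0,0,0]},
  {"gripper": 0.1,"travel": [0,0,0],"dr": [0,0,0]},
  {"gripper": 0.1,"travel": [0,0,-0.3],"dr": [0,0,0]},
  {"gripper": 0.1,"travel": [0,0,-0.5],"dr": [0,0,0]},
  {"gripper": 0.1,"travel": [0,0,-0.8],"dr": [0,0,0]},
  {"gripper": 0.1,"travel": [0,0,-0.8],"dr": [0,0,0]},
  {"gripper": 0.1,"travel": [0,0,-0.8],"dr": [0,0,0]},
  {"gripper": 0.1,"travel": [0.8,0,0],"dr": [0,0,0]},
  {"gripper": 0.1,"travel": [0.8,0,0],"dr": [0,0,0]},
  {"gripper": 0.1,"travel": [0,0,0],"dr": [0,0,0]},
  {"gripper": 0.1,"travel": [0,0,0],"dr": [0,0,0]},
])

```text
clock: 12.45
position: [0.5111, 0.2275, 0.2153]
orientation: [-0.003, 3.14, 0.001]
ft_force: [0.4, -0.9, -0.5]
grip_width: 0.0469
gripper_force: 0.0
```

Run:
```python
from h import *
a=grab_frame("scene")[150:330,120:400,::-1];b=grab_frame("top")[140:260,180:460,::-1]
cv2.imwrite("pics/g4.png",cv2.resize(np.vstack([a,b]),(560,600),interpolation=cv2.INTER_CUBIC))
```

```text
(no output)
```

View pics/g4.png

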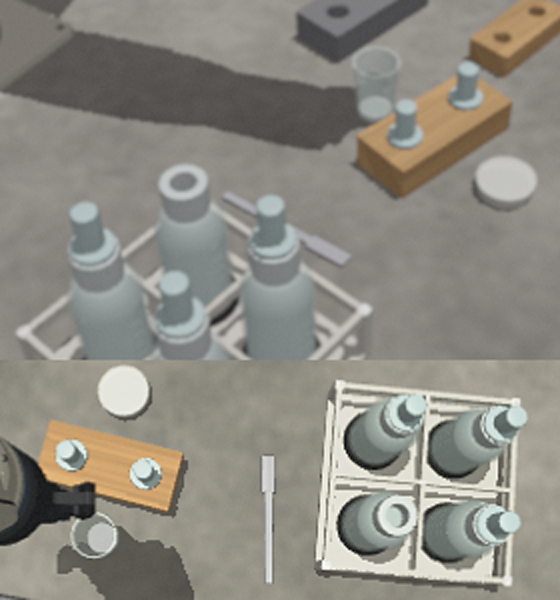

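The stopper stands upright in the stand (scene half (467,88), top half (70,455)). The three tight ones are still seated and the bystanders have not moved.

```bash
python3 -c "
from workcell import *
print(sign_off())"
```

```text
the job is handed in; nothing more can be done
None
```

The first stopper I wiggled, place_1, was the loose one (about 7 mm of play at low force); it now stands seated in the reject stand's free hole, the other three were not touched, and the job is handed in (no verdict was returned).

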